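# Fit the reaming cone to the citrus press and hold it down to run

## Task

Get the citrus press running: twist its dust cap anticlockwise until it is free, lift it off, set it down gently, right way up, on the free worktop beside the press and let go of it. Then take the ribbed reaming cone round its body, push its keyed shaft into the drive hub in the middle of the press, turning it until the keys slip into their slots and the cone sits fully home, and keep pressing it down, without forcing, against the spring until the run switch closes (3.5 of the 7 mm of travel). Finish while you are still holding the cone pressed down; leave the loose lemon, the mug and the jam jar where they are.

Things in the scene. Friction and masses are not known exactly. Their poses are not given: they have to be found in the camera images.
- citrus_press: Electric citrus press, fixed: round steel housing, white juice bowl (rim 135 mm across, 96 mm high), small white spout. Origin on the worktop under its centre, z up, -x along the spout. A chimney (38 mm across) stands in the middle of the bowl from 72 to 110 mm above the worktop, at its top two bayonet lips, 48 mm across, 4 mm thick. In it, top 1.5 mm below the chimney's, is the grey drive hub.
- socket (a point): Point on the hub's axis level with the chimney's top, 110 mm above the worktop; axes of citrus_press. The hub (31 mm across) has a 12.9 mm bore and three slots 7.6 mm wide, 120 degrees apart, out to 13 mm from the axis. It may stand at any angle (not given by any reading: look, or turn the cone until it drops) and, being geared, itself turns only with over 0.08 N m.
- cap: Grey dust cap, 60 mm across, 39 mm high with its bar, 50 g, locked on the chimney. Origin: centre of its lower rim, 13 mm below the chimney's top when on. Two lugs inside, at its +x and -x, lie under the lips. Locked, its yaw is 55 to 65 degrees less than the press's; turned anticlockwise from above it is free to lift from 20 degrees less, and stops at 8 degrees more.
- cap_bar (a point): Middle of the finger bar on the cap, 28 mm above the cap's origin. The bar is 48 mm long (cap's x), 12 mm wide, 20 mm high, and stands on the round top of the cap, 19 mm above the origin. Room to put the cap down: the worktop is free from x = 0.40 to 0.56 and y = -0.36 to 0.36 m except for the things listed here.
- reamer: White ribbed reaming cone, 92 mm high, 60 to 130 g, standing on its skirt (61 mm across outside, 55 inside, 39 mm high). Origin: centre of the skirt's lower rim, z up. From 40 to 66 mm over the origin the ribbed body is straight, 44 mm across: grip it here, fingertips just above the skirt's shoulder; above that it narrows to the tip.
- shaft_tip (a point): Round nose of the cone's shaft, on its axis inside the skirt, 2 mm above the rim. The shaft is 10.6 mm thick; three keys, 5 mm wide, 11.5 mm from the axis, one along the cone's +x, run from 10 mm above the rim to a shoulder at 24 mm. The keys meet the hub's face with the cone's origin 11.5 mm below socket; slipped in, it is home (shoulder on hub) at 25.5 mm below, spring not pressed.
- drive (a joint): How far the hub is pressed down against its spring: 0 at rest, 0.007 m at the bottom. It takes about 4.2 N to start and 1.2 N per mm more (8.4 N at the switch point 0.0035, 12.6 N at the bottom). Keys that are not in the slots press it down too.
- lemon: Loose yellow lemon, 78 x 55 x 56 mm, on the bare worktop; origin under its centre. Not to be disturbed. (Another lemon lies on a small board.)
- mug: Small white mug, 62 x 88 x 50 mm; origin under its centre. Not to be disturbed.
- jar: Jam jar with a red and white lid, 71 mm across, 89 mm high; origin under its centre. Not to be disturbed.

How it is judged:
By the outcome, as a careful person would: the job done as asked, in the order asked, and still so for the second after the job is handed in, while the arm keeps its last pose, push and grip.
It also fails if it takes over 64 s, if anything falls off the work surface, if the arm or the gripper's body presses on something with over 40 N, if the wrist force passes 120 N, or if a joint passes its speed limit or range.

## Robot

A 7-joint arm with a two-finger parallel gripper is mounted at the origin on a cart in front of the work surface, level with it; the furniture and walls round the work are solid. World frame = base frame: x ahead of the robot, y to its left, z up, the work surface at z = 0. Lengths are in m, angles in rad, forces in N, time in s.
With the tool pointing down it reaches from about 0.4 to 0.85 m from the base axis. Payload 4.5 kg.
Tool frame: the origin (TCP) lies midway between the tips of the shut fingers; the grasp point (between the pads) lies 19 mm behind it; z points along the fingers, y is the line along which they close (so a half turn about z gives the same grasp; the last joint's range is limited). The gripper opens to 88 mm and grips with 3 to 60 N. Pads are 18 mm wide; open, the fingers measure 123 mm over their backs; the gripper's body (75 mm by 187 mm) begins 45 mm behind the grasp point.
Start: joints at [1.218, 0.689, -0.195, 1.565, 0.157, 0.902, -0.215], TCP at [0.236, -0.579, 0.239] pointing down, gripper open.
Joint ranges: [-3.01, 3.01], [-0.46, 2.08], [-1.47, 1.51], [0.13, 2.56], [-1, 4.14], [0.04, 2.09], [-2.66, 2.66]. Speed limits (rad/s): [2.57, 2.57, 3.14, 3.14, 3.14, 3.14, 3.14].

## Interface

Orientations are given as a unit quaternion [x, y, z, w].
In Python, from plant import * gives the robot as it stands.
- The arm moves only by the tool send_rows, never from a script. Its argument "targets" is a list of rows, each a list of 2 entries, a list of its own where there are three numbers: the shift along the tool's x, y, z in units of 0.3 m (1.0 is 0.3 m), then the turn, a rotation vector about the tool's x, y, z in units of pi rad (1.0 is pi rad). A call has 1 to 12 rows; each row is the pose to reach, as a shift and turn from the pose commanded when the call began, along the tool's axes at that moment, turning the shorter way round; what a row does not reach only later rows make up. A row lasts 1/8 s, in which the tool goes at most 62.5 mm and 10.7 degrees, less where a joint would pass 70% of its speed; a pose out of reach is approached as far as the arm can. A call with a number of a shift or a turn outside -1 to 1 is refused whole. A call with a gripper value outside its range is refused whole. "fingers" is the opening, from 0 (shut) to 1 (fully open), set as the call begins (left out, the last holds). The fingers move at their own pace and stop on an object; "newtons" is the grip in N (left out, the last holds). Time passes only in rows, so rows that repeat a pose let the fingers close. It gives the time, the measured TCP pose, the force, the opening and the grip force at its end, in the units of the state.
- get_state(): the state, without advancing time (a new reading comes with each control period).
- snapshot(name): name is "scene" or "side" or "wrist"; returns a dict with "img" (480x640x3 uint8, blue, green, red), "fx", "fy", "cx", "cy" (pixels), "cam_to_world" (4x4, takes a point from camera to world coordinates); the wrist camera has in their place "T_tool_cam" (4x4, takes a point from camera to tool coordinates, whose origin is the TCP and whose axes are the flange's). Camera axes: x right, y down, z forward; pixel columns grow to the right and rows downward; lengths in m; the calibration is good to about 2 mm. A picture is of the moment at which its call begins: read the wrist's pose just before it. There is no depth.
- finish_job(): hands the job in; it is judged then, once.
The state is a dict: "clock": time; "q": joint angles; "qd": joint speeds; "joint_torque": joint torques, N m; "tool_pos": TCP position; "eef_rot": TCP orientation; "contact_force": force on the tool from outside, world axes, zero at the start; "moment": the same for the moment, N m; "opening": opening from 0.0 (shut) to 1.0 (fully open); "finger_force": force on a finger pad.
Only numpy, scipy, OpenCV 4.12 (cv2) and the standard library are available. Lean on these libraries where they do the work, as an engineer would, in place of code of your own. Each camera call takes 0.05 s, during which the arm holds its last target. There are 200 camera calls.

## Working session

There is one attempt and no reset: what is moved stays moved. The work goes in short steps, Python scripts to look and compute and a tool call to move; the robot and the scene stay as the last step left them, time stands still between calls to the robot, and variables do not carry over. Pictures are saved under pics/ and viewed, at most 10 in all, crops included, and the job is handed in when it is done.

Besides the shell and the picture viewer there is one more tool, called after "Request:" by a JSON object that holds its "method" and its "body", one argument or row to a line. send_rows: Moves the arm, as the interface text tells. Its arguments: {"type":"object","properties":{"targets":{"type":"array"},"fingers":{"type":"number"},"newtons":{"type":"number"}},"required":["targets"]}

```bash
mkdir -p pics; ls
python3 - <<'E'
from plant import *
import cv2, numpy as np, pickle
print(get_state())
d={}
for n in ("scene","side"):
    s=snapshot(n); d[n]=s; cv2.imwrite(f"pics/{n}0.png",s["img"]); print(n,s["fx"],s["cx"],s["cy"],np.round(s["cam_to_world"],3).tolist())
pickle.dump(d,open("s0.pkl","wb"))
E
```

```text
pics
{'clock': 0.0, 'q': array([ 1.21779548,  0.68997148, -0.19453903,  1.56631807,  0.15729806,
        0.90251059, -0.21506986]), 'qd': array([ 0.00016009,  0.00043531,  0.0002167 , -0.00068061, -0.00074624,
        0.00196413,  0.00048459]), 'joint_torque': array([ 3.96849364e-04, -5.27560437e+01, -1.26677223e+00, -1.53428900e+01,
       -5.26194088e-02,  6.58022487e-03,  1.73735693e-04]), 'tool_pos': array([ 0.23549886, -0.57826146,  0.2379254 ]), 'eef_rot': array([ 9.81343510e-01,  1.92260481e-01, -2.31159570e-04, -8.77302342e-04]), 'contact_force': array([-0.79336926,  1.30808702, -0.01017336]), 'moment': array([-0.00525931,  0.00251534, -0.02899326]), 'finger_force': 0.0, 'opening': 0.9975096692367771}
scene 490.8972126521712 321.7630055193507 235.70458452329277 [[0.826, 0.484, -0.288, 0.847], [0.563, -0.698, 0.443, -0.356], [0.013, -0.528, -0.849, 0.893], [0.0, 0.0, 0.0, 1.0]]
side 451.23050515543656 317.7001069742129 231.93936957904248 [[0.944, -0.232, 0.235, 0.397], [-0.33, -0.663, 0.672, -0.508], [-0.0, -0.712, -0.703, 0.7], [0.0, 0.0, 0.0, 1.0]]
```

View pics/scene0.png

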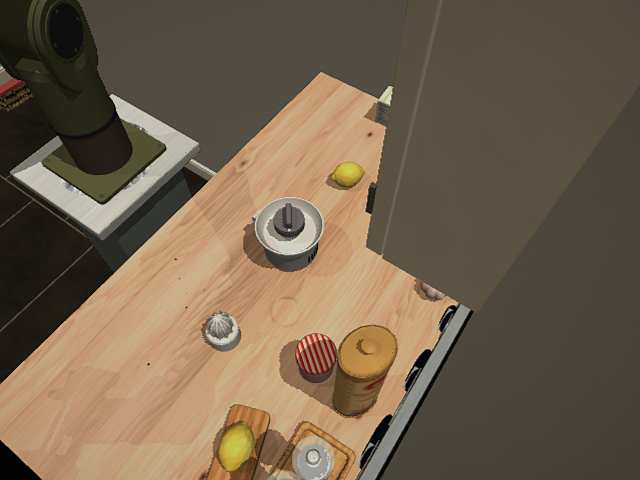

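View pics/side0.png

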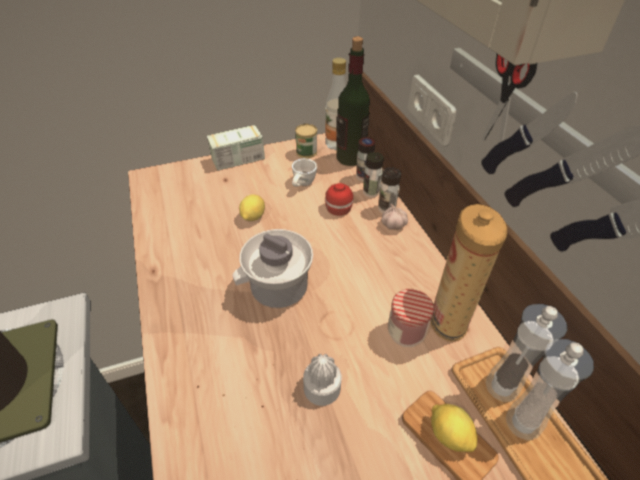

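The scene view shows the capped press near (289,225), the cone at (222,330), the jar at (316,357) and the lemon at (347,174). In the side view the press is at (276,265), the cone at (322,380), the mug at (304,173) and the lemon at (252,208). Next I enlarge and measure.

```bash
cat > h.py <<'E'
import cv2, numpy as np
def ray(s,u,v,z):
    T=np.array(s["cam_to_world"]); d=T[:3,:3]@[(u-s["cx"])/s["fx"],(v-s["cy"])/s["fy"],1]
    return T[:3,3]+d*(z-T[2,3])/d[2]
def proj(s,p):
    T=np.linalg.inv(np.array(s["cam_to_world"])); c=T[:3,:3]@np.asarray(p,float)+T[:3,3]
    return np.array([s["fx"]*c[0]/c[2]+s["cx"],s["fy"]*c[1]/c[2]+s["cy"]])
E
python3 - <<'E'
import pickle,cv2,numpy as np
from h import *
d=pickle.load(open("s0.pkl","rb"))
S,D=d["scene"],d["side"]
for n,s,pts in (("scene",S,dict(press=(290,226,.096),cone=(221,318,.092),jar=(316,353,.085),lemon=(347,174,.028))),("side",D,dict(press=(276,258,.096),cone=(322,362,.092),jar=(412,305,.085),lemon=(252,208,.028),mug=(304,172,.025)))):
    for k,(u,v,z) in pts.items(): print(n,k,ray(s,u,v,z).round(3))
a=cv2.resize(S["img"][180:280,240:340],(400,400),interpolation=3); b=cv2.resize(S["img"][290:370,180:260],(400,400),interpolation=3)
c=cv2.resize(D["img"][220:310,230:320],(400,400),interpolation=3)
e=cv2.resize(D["img"][340:420,280:360],(400,400),interpolation=3)
o=np.vstack([np.hstack([a,b]),np.hstack([c,e])]); cv2.imwrite("pics/crop.png",cv2.resize(o,(600,600)))
E
```

```text
scene press [0.513 0.042 0.096]
scene cone [ 0.526 -0.177  0.092]
scene jar [ 0.696 -0.133  0.085]
scene lemon [0.508 0.262 0.028]
side press [0.506 0.032 0.096]
side cone [ 0.516 -0.187  0.092]
side jar [ 0.694 -0.135  0.085]
side lemon [0.508 0.256 0.028]
side mug [0.66  0.348 0.025]
```

View pics/crop.png

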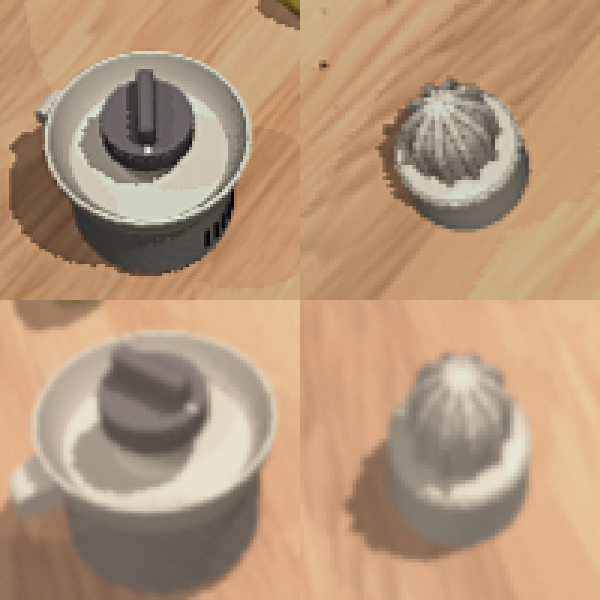

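The crops show the press rim centred at about (289.2,225.8) in scene and (276.2,257) in side. The cone tip is at (217.3,316) in scene and (322.7,359) in side. The cap bar points towards the white dot at (289,230) in scene and (287,252) in side. I'll refine these by triangulating.

Run:
```python
import pickle,numpy as np
from h import *
from scipy.optimize import least_squares as L
from plant import *
d=pickle.load(open("s0.pkl","rb")); S,D=d["scene"],d["side"]
def tri(a,b):
    r=L(lambda p:np.r_[proj(S,p)-a,proj(D,p)-b],[.5,0,.08]); return r.x.round(4),r.fun.round(1)
print("conetip",tri((217.3,316),(322.7,359)),"dot",tri((289.3,230),(287,252.4)))
def rim(s,p,r=.0675):
    t=np.linspace(0,6.283,180); q=np.array([proj(s,[p[0]+r*np.cos(a),p[1]+r*np.sin(a),.096]) for a in t]); return np.r_[q.min(0),q.max(0)]
obsS=[240+45/3,180+52/3,240+250/3,180+223/3]; obsD=[230+33/3.333,220+32/3.333,230+276/3.333,220+212/3.333]
for n,s,o in(("S",S,obsS),("D",D,obsD)):
    r=L(lambda p:rim(s,p)-o,[.51,.04]); print(n,r.x.round(4),r.fun.round(1))
r=L(lambda p:np.r_[rim(S,p)-obsS,rim(D,p)-obsD],[.51,.04]);print(r.x,r.fun.round(1))
st=get_state()
w=snapshot("wrist");print(w["fx"],w["fy"],w["cx"],w["cy"],np.round(w["T_tool_cam"],4).tolist())
from scipy.spatial.transform import Rotation as R
print(R.from_quat(st["eef_rot"]).as_matrix().round(3).tolist())
```

```text
conetip (array([ 0.5182, -0.1794,  0.0885]), array([-0.2,  1.5, -0.9, -0.9])) dot (array([0.5248, 0.0256, 0.1118]), array([-0. ,  0.6, -0.4, -0.4]))
S [0.5102 0.0442] [-0.8 -0.8  0.8  0.6]
D [0.5089 0.0392] [-0.9 -0.7  0.9  0.4]
[0.50972509 0.04210603] [-1.6 -0.2 -0.   1.3 -0.8 -1.8  0.9 -0.9]
341.3405960507964 341.3405960507964 322.17968645854563 241.53359853347888 [[0.0002, -0.946, -0.3242, 0.0856], [1.0, 0.0002, 0.0002, -0.001], [-0.0002, -0.3242, 0.946, -0.1455], [0.0, 0.0, 0.0, 1.0]]
[[0.926, 0.377, -0.001], [0.377, -0.926, 0.001], [-0.0, -0.002, -1.0]]
```

Request:
{"method": "send_rows", "body": {
  "targets": [
    [[0.813,-0.783,-0.06],[0,0,0.2]],
    [[0.813,-0.783,-0.06],[0,0,0.2]],
    [[0.813,-0.783,-0.06],[0,0,0.2]],
    [[0.813,-0.783,-0.06],[0,0,0.2]],
    [[0.813,-0.783,-0.06],[0,0,0.2]],
    [[0.813,-0.783,-0.06],[0,0,0.2]],
    [[0.813,-0.783,-0.06],[0,0,0.2]]
  ],
  "fingers": 1
}}

```text
clock: 1.02
tool_pos: [0.3741, -0.2672, 0.2568]
eef_rot: [0.993, -0.118, 0.0, -0.0]
contact_force: [0.1, 0.6, -0.1]
opening: 1.0
finger_force: 0.0
```

```bash
cat >> h.py <<'E'
from scipy.spatial.transform import Rotation as R
def mv(st,p,a,n=None):
    """target TCP p, tool x heading a deg, pointing down -> shift & turn in call units"""
    c,s=np.cos(np.radians(a)),np.sin(np.radians(a))
    M=np.array([[c,s,0],[s,-c,0],[0,0,-1.]]); A=R.from_quat(st["eef_rot"]).as_matrix()
    d=A.T@(np.asarray(p)-st["tool_pos"])/.3; r=R.from_matrix(A.T@M).as_rotvec()/np.pi
    print("mv",d.round(4).tolist(),r.round(4).tolist(),"rows",np.linalg.norm(d)*.3/.0625,np.degrees(np.linalg.norm(r)*np.pi)/10.7)
def show(st):
    A=R.from_quat(st["eef_rot"]).as_matrix()
    print("t",round(st["clock"],2),"p",st["tool_pos"].round(4),"a",np.degrees(np.arctan2(A[1,0],A[0,0])).round(2),"q",st["q"].round(2),"F",st["contact_force"].round(2),"M",st["moment"].round(3),"op",round(st["opening"],3),round(st["finger_force"],1))
def wcam(st,w):
    T=np.eye(4); T[:3,:3]=R.from_quat(st["eef_rot"]).as_matrix(); T[:3,3]=st["tool_pos"]
    return dict(w,cam_to_world=T@np.array(w["T_tool_cam"]))
E
python3 - <<'E'
from plant import *; from h import *
s=get_state(); show(s); mv(s,[.50,0,.27],-48)
E
```

```text
t 1.02 p [ 0.3741 -0.2672  0.2568] a -13.54 q [ 0.51  0.45  0.01  2.03 -0.01  0.66 -1.28] F [ 0.09  0.63 -0.08] M [ 0.075  0.119 -0.029] op 1.0 0.0
mv [0.1995, -0.9642, -0.0432] [-0.0003, 0.0, 0.1914] rows 4.730659737969675 3.220544562721023
```

Request:
{"method": "send_rows", "body": {
  "targets": [
    [[0.2,-0.964,-0.043],[0,0,-0.8]],
    [[0.2,-0.964,-0.043],[0,0,-0.8]],
    [[0.2,-0.964,-0.043],[0,0,-0.8]],
    [[0.2,-0.964,-0.043],[0,0,-0.8]],
    [[0.2,-0.964,-0.043],[0,0,-0.8]],
    [[0.2,-0.964,-0.043],[0,0,-0.8]],
    [[0.2,-0.964,-0.043],[0,0,-0.8]],
    [[0.2,-0.964,-0.043],[0,0,-0.8]],
    [[0.2,-0.964,-0.043],[0,0,-0.8]],
    [[0.2,-0.964,-0.043],[0,0,-0.8]],
    [[0.2,-0.964,-0.043],[0,0,-0.8]],
    [[0.2,-0.964,-0.043],[0,0,-0.8]]
  ]
}}

```text
clock: 2.52
tool_pos: [0.5007, -0.0053, 0.2692]
eef_rot: [0.536, 0.844, -0.001, 0.0]
contact_force: [-0.4, 0.3, -1.1]
opening: 0.996
finger_force: 0.0
```

Run:
```python
from plant import *; from h import *
import pickle
s=get_state(); show(s); w=wcam(s,snapshot("wrist")); pickle.dump(w,open("w1.pkl","wb")); cv2.imwrite("pics/w1.png",w["img"])
for n,p in dict(press=[.51,.042,.136],cone=[.518,-.179,.09]).items(): print(n,proj(w,p).round(0))
```

```text
t 2.52 p [ 0.5007 -0.0053  0.2692] a 115.23 q [ 0.32  0.54 -0.64  1.88  0.42  0.86 -0.08] F [-0.36  0.26 -1.13] M [ 0.021 -0.09   0.054] op 0.996 0.0
press [356. 185.]
cone [270. 357.]
```

View pics/w1.png

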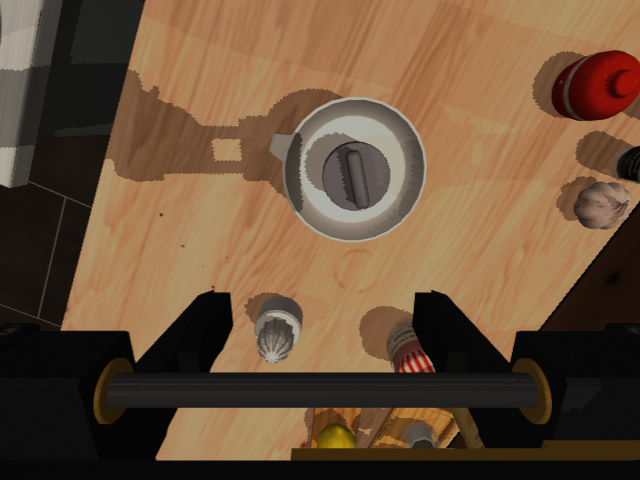

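The wrist view shows the press rim spanning columns 285-425 and rows 98-241, with the spout at (279,147). The bar's top runs from about (352,152) to (360,207). The cone is at (278,328).

Run:
```python
from h import *; import pickle
from scipy.optimize import least_squares as L
w=pickle.load(open("w1.pkl","rb"))
t=np.linspace(0,6.283,180)
def ext(p,r,z):
    q=np.array([proj(w,[p[0]+r*np.cos(a),p[1]+r*np.sin(a),z]) for a in t]); return np.r_[q.min(0),q.max(0)]
for n,o,r,z in(("rim",[284.5,98,425.5,242],.0675,.096),("cap",[323,142,390,212],.03,.116),("skirt",[255,295,303,352],.0305,.037)):
    f=L(lambda p:ext(p,r,z)-o,[.5,0]); print(n,f.x.round(4),f.fun.round(1))
A,B=ray(w,352,153,.136),ray(w,359,204,.136); print(A,B,"mid",(A+B)/2,"yaw of bar",np.degrees(np.arctan2(*(B-A)[[1,0]])),np.linalg.norm(A-B))
P=ray(w,278,147,.085);print("spout",P,"cone tip",ray(w,276,350,.09))
# bar by threshold: minAreaRect of bar's lighter/darker top
im=cv2.resize(w["img"][130:225,310:405],(570,570),interpolation=2)
c2=cv2.resize(w["img"][285:370,240:325],(570,570),interpolation=2)
cv2.imwrite("pics/w1c.png",cv2.resize(np.hstack([im,c2]),(800,400)))
```

```text
rim [0.5113 0.0449] [-2.6 -1.5  2.6  2.3]
cap [0.5107 0.0453] [-1.   0.3  1.  -0.2]
skirt [ 0.5176 -0.1684] [ 0.1  7.4 -0.1 -8.1]
[0.49543895 0.06324282 0.136     ] [0.5193244  0.02897445 0.136     ] mid [0.50738168 0.04610863 0.136     ] yaw of bar -55.12305925057416 0.041771232342746344
spout [0.43611526 0.03691726 0.085     ] cone tip [ 0.52047373 -0.16764891  0.09      ]
```

View pics/w1c.png

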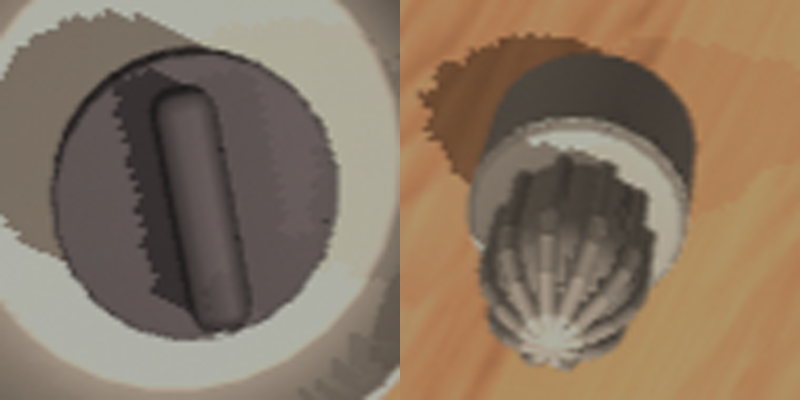

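The crop shows the bar's top ends at (352.7,152.6) and (363.2,206.5). The cone's tip is at (272,357), and its skirt shoulder spans columns 255-302 with its top at row 310.

Run:
```python
from h import *; import pickle
from plant import *
from scipy.optimize import least_squares as L
w=pickle.load(open("w1.pkl","rb")); t=np.linspace(0,6.283,180)
def ext(p,r,z):
    q=np.array([proj(w,[p[0]+r*np.cos(a),p[1]+r*np.sin(a),z]) for a in t]); return np.r_[q.min(0),q.max(0)]
A,B=ray(w,352.7,152.6,.133),ray(w,363.2,206.5,.133); print("mid",(A+B)/2,"yaw",np.degrees(np.arctan2(*(B-A)[[1,0]])),np.linalg.norm(A-B))
print("tip",ray(w,272,357,.091)); f=L(lambda p:(ext(p,.0305,.039)-[254.9,310.1,301.6,0])[:3],[.5,-.17]); print("shoulder",f.x,f.fun)
s=get_state(); show(s); mv(s,[.511,.0445,.17],127)
```

```text
mid [0.51011199 0.04588036 0.133     ] yaw -51.817211579273234 0.04523090818324199
tip [ 0.51984433 -0.17755122  0.091     ]
shoulder [ 0.52070987 -0.17769908] [-0.51615939  0.02607203  0.51709066]
t 2.58 p [ 0.5007 -0.0054  0.2691] a 115.52 q [ 0.32  0.54 -0.64  1.88  0.42  0.86 -0.08] F [ 0.25  0.53 -0.48] M [-0.061 -0.099 -0.011] op 0.999 0.0
mv [0.1355, 0.1031, 0.3301] [-0.0003, 0.0001, -0.0638] rows 1.7828891843128114 1.072522999905335
```

Run:
```python
from h import *; from plant import *
s=get_state(); mv(s,[.5105,.0455,.15],128);mv(s,[.5105,.0455,.12],128)
```

```text
mv [0.1392, 0.1031, 0.3968] [-0.0003, 0.0001, -0.0693] rows 2.0782144658826933 1.165979543108906
mv [0.1393, 0.1032, 0.4968] [-0.0003, 0.0001, -0.0693] rows 2.5255804933155295 1.165979543108906
```

Request:
{"method": "send_rows", "body": {
  "targets": [
    [[0.139,0.103,0.2],[0,0,-0.069]],
    [[0.139,0.103,0.2],[0,0,-0.069]],
    [[0.139,0.103,0.38],[0,0,-0.069]],
    [[0.139,0.103,0.42],[0,0,-0.069]],
    [[0.139,0.103,0.46],[0,0,-0.069]],
    [[0.139,0.103,0.495],[0,0,-0.069]],
    [[0.139,0.103,0.495],[0,0,-0.069]]
  ],
  "fingers": 0.5
}}

```text
clock: 3.45
tool_pos: [0.511, 0.0477, 0.1213]
eef_rot: [0.443, 0.897, -0.0, 0.0]
contact_force: [0.7, -0.4, 0.7]
opening: 0.503
finger_force: 0.0
```

Run:
```python
from plant import *; from h import *
show(get_state())
```

```text
t 3.45 p [0.511  0.0477 0.1213] a 127.46 q [ 0.12  0.77 -0.5   1.99  0.7   0.55 -0.22] F [ 0.7  -0.38  0.74] M [ 0.028 -0.087 -0.003] op 0.503 0.0
```

Request:
{"method": "send_rows", "body": {
  "targets": [
    [[0,0,0.003],[0,0,0]],
    [[0,0,0.003],[0,0,0]],
    [[0,0,0.003],[0,0,0]],
    [[0,0,0.003],[0,0,0]],
    [[0,0,0.003],[0,0,0]],
    [[0,0,0.003],[0,0,0]]
  ],
  "fingers": 0,
  "newtons": 25
}}

```text
clock: 4.2
tool_pos: [0.5108, 0.0479, 0.1204]
eef_rot: [0.442, 0.897, -0.0, 0.0]
contact_force: [-0.5, -0.7, 3.6]
opening: 0.135
finger_force: 25.0
```

Run:
```python
from plant import *; from h import *
show(get_state())
```

```text
t 4.2 p [0.5108 0.0479 0.1204] a 127.49 q [ 0.12  0.77 -0.5   1.99  0.7   0.55 -0.22] F [-0.52 -0.69  3.65] M [-0.161  0.024  0.002] op 0.135 25.0
```

Request:
{"method": "send_rows", "body": {
  "targets": [
    [[0,0,0],[0,0,-0.04]],
    [[0,0,0],[0,0,-0.08]],
    [[0,0,0],[0,0,-0.12]],
    [[0,0,0],[0,0,-0.16]],
    [[0,0,0],[0,0,-0.2]],
    [[0,0,0],[0,0,-0.24]],
    [[0,0,0],[0,0,-0.265]],
    [[0,0,0],[0,0,-0.29]],
    [[0,0,0],[0,0,-0.29]]
  ]
}}

```text
clock: 5.32
tool_pos: [0.5093, 0.0473, 0.1204]
eef_rot: [0.003, 1.0, -0.001, -0.001]
contact_force: [-4.5, -1.3, 8.4]
opening: 0.134
finger_force: 25.0
```

Run:
```python
from plant import *; from h import *
show(get_state())
```

```text
t 5.33 p [0.5093 0.0473 0.1204] a 179.71 q [ 0.25  0.83 -0.74  1.99  0.9   0.69  0.49] F [-4.51 -1.28  8.42] M [-0.339  0.807 -0.004] op 0.134 25.0
```

Request:
{"method": "send_rows", "body": {
  "targets": [
    [[0,0,-0.01],[0,0,0]],
    [[0,0,-0.02],[0,0,0]],
    [[0,0,-0.03],[0,0,0]],
    [[0,0,-0.04],[0,0,0]]
  ]
}}

```text
clock: 5.82
tool_pos: [0.5103, 0.0469, 0.132]
eef_rot: [0.003, 1.0, -0.001, -0.001]
contact_force: [-2.5, -3.1, -2.4]
opening: 0.134
finger_force: 25.0
```

Run:
```python
from plant import *; from h import *
show(get_state())
```

```text
t 5.83 p [0.5103 0.0469 0.132 ] a 179.66 q [ 0.27  0.82 -0.76  1.98  0.88  0.71  0.51] F [-2.48 -3.08 -2.37] M [-0.683  0.502  0.008] op 0.134 25.0
```

Request:
{"method": "send_rows", "body": {
  "targets": [
    [[0,0,-0.1],[0,0,0]],
    [[0,0,-0.2],[0,0,0]],
    [[0,0,-0.25],[0,0,0.03]],
    [[0,0,-0.25],[0,0,0.08]]
  ]
}}

```text
clock: 6.32
tool_pos: [0.5136, 0.0498, 0.2096]
eef_rot: [0.13, 0.991, 0.002, 0.003]
contact_force: [0.2, 0.5, -0.2]
opening: 0.132
finger_force: 25.0
```

Run:
```python
from plant import *; from h import *
s=get_state(); show(s); mv(s,[.46,-.085,.12],90); mv(s,[.46,-.085,.025],90)
```

```text
t 6.33 p [0.5136 0.0498 0.2096] a 165.05 q [ 0.3   0.69 -0.8   1.91  0.68  0.82  0.44] F [ 0.23  0.46 -0.18] M [ 0.054 -0.151 -0.045] op 0.132 25.0
mv [0.0586, -0.482, 0.2956] [0.0027, 0.0005, 0.417] rows 2.728521623906773 7.0146017539455
mv [0.0605, -0.4837, 0.6123] [0.0027, 0.0005, 0.417] rows 3.7565535432316493 7.0146017539455
```

Request:
{"method": "send_rows", "body": {
  "targets": [
    [[0.059,-0.2,0],[0,0,0.06]],
    [[0.059,-0.4,0],[0,0,0.12]],
    [[0.059,-0.483,0.1],[0,0,0.18]],
    [[0.059,-0.483,0.2],[0,0,0.24]],
    [[0.059,-0.483,0.25],[0,0,0.3]],
    [[0.059,-0.483,0.27],[0,0,0.36]],
    [[0.059,-0.483,0.296],[0.002,0,0.417]],
    [[0.059,-0.483,0.296],[0.002,0,0.417]],
    [[0.06,-0.483,0.4],[0.002,0,0.417]],
    [[0.06,-0.483,0.5],[0.002,0,0.417]],
    [[0.06,-0.483,0.54],[0.002,0,0.417]],
    [[0.06,-0.483,0.54],[0.002,0,0.417]]
  ]
}}

```text
clock: 7.82
tool_pos: [0.4571, -0.0871, 0.0451]
eef_rot: [0.705, 0.709, -0.003, -0.0]
contact_force: [-0.4, -0.7, -0.1]
opening: 0.132
finger_force: 25.0
```

Run:
```python
from plant import *; from h import *
s=get_state(); show(s); mv(s,[.46,-.085,.0235],90)
```

```text
t 7.83 p [ 0.4571 -0.0871  0.0451] a 90.36 q [ 0.16  0.86 -0.12  2.17  0.66  0.15 -0.57] F [-0.39 -0.7  -0.05] M [-0.056 -0.039  0.051] op 0.132 25.0
mv [0.0073, 0.0101, 0.072] [-0.0014, 0.001, 0.002] rows 0.35053757913690536 0.04424464334283986
```

Request:
{"method": "send_rows", "body": {
  "targets": [
    [[0,0,0.025],[0,0,0]],
    [[0,0,0.045],[0,0,0]],
    [[0,0,0.055],[0,0,0]],
    [[0,0,0.061],[0,0,0]],
    [[0,0,0.066],[0,0,0]],
    [[0,0,0.07],[0,0,0]],
    [[0,0,0.071],[0,0,0]]
  ]
}}

```text
clock: 8.7
tool_pos: [0.4565, -0.0876, 0.0239]
eef_rot: [0.706, 0.709, -0.003, -0.0]
contact_force: [-0.7, 0.1, -0.6]
opening: 0.132
finger_force: 25.0
```

Run:
```python
from plant import *; from h import *
s=get_state(); show(s)
```

```text
t 8.7 p [ 0.4565 -0.0876  0.0239] a 90.24 q [ 0.13  0.9  -0.06  2.17  0.69  0.09 -0.59] F [-0.75  0.05 -0.58] M [-0.035 -0.03  -0.011] op 0.132 25.0
```

Request:
{"method": "send_rows", "body": {
  "targets": [
    [[0,0,0.003],[0,0,0]],
    [[0,0,0.006],[0,0,0]],
    [[0,0,0.009],[0,0,0]],
    [[0,0,0.009],[0,0,0]]
  ]
}}

```text
clock: 9.2
tool_pos: [0.4565, -0.0878, 0.0233]
eef_rot: [0.706, 0.709, -0.003, 0.001]
contact_force: [-2.9, 0.5, 26.2]
opening: 0.13
finger_force: 25.0
```

Run:
```python
from plant import *; from h import *
s=get_state(); show(s)
```

```text
t 9.2 p [ 0.4565 -0.0878  0.0233] a 90.25 q [ 0.12  0.91 -0.06  2.18  0.69  0.08 -0.6 ] F [-2.88  0.54 26.23] M [ 0.245  0.489 -0.006] op 0.13 25.0
```

Request:
{"method": "send_rows", "body": {
  "targets": [
    [[0,0,-0.006],[0,0,0]],
    [[0,0,-0.006],[0,0,0]]
  ]
}}

```text
clock: 9.45
tool_pos: [0.4567, -0.0877, 0.0234]
eef_rot: [0.706, 0.709, -0.003, -0.0]
contact_force: [-0.6, 0.6, 9.4]
opening: 0.139
finger_force: 25.0
```

Request:
{"method": "send_rows", "body": {
  "targets": [
    [[0,0,0],[0,0,0]],
    [[0,0,0],[0,0,0]],
    [[0,0,0],[0,0,0]],
    [[0,0,-0.05],[0,0,0]],
    [[0,0,-0.15],[0,0,0]],
    [[0,0,-0.3],[0,0,0]],
    [[0,0,-0.4],[0,0,0]]
  ],
  "fingers": 0.5
}}

```text
clock: 10.32
tool_pos: [0.4572, -0.0873, 0.1446]
eef_rot: [0.706, 0.709, -0.003, -0.0]
contact_force: [0.9, -0.6, -0.4]
opening: 0.501
finger_force: 0.0
```

Run:
```python
from plant import *; from h import *
s=get_state(); show(s); S=snapshot("scene")["img"]; D=snapshot("side")["img"]
cv2.imwrite("pics/m1.png",np.hstack([cv2.resize(S[150:400,150:400],(400,400)),cv2.resize(D[200:430,200:430],(400,400))]))
mv(s,[.52,-.178,.15],90); mv(s,[.52,-.178,.15],60)
```

```text
t 10.32 p [ 0.4572 -0.0873  0.1446] a 90.23 q [ 0.32  0.67 -0.38  2.12  0.56  0.45 -0.49] F [ 0.93 -0.59 -0.42] M [-0.06  -0.109  0.003] op 0.501 0.0
mv [-0.3032, 0.2081, -0.0178] [-0.0012, 0.0012, 0.0013] rows 1.7673817724794594 0.03524664926693577
mv [-0.3032, 0.2081, -0.0178] [-0.0009, 0.0014, 0.1679] rows 1.7673817724794594 2.8254000660943364
```

View pics/m1.png

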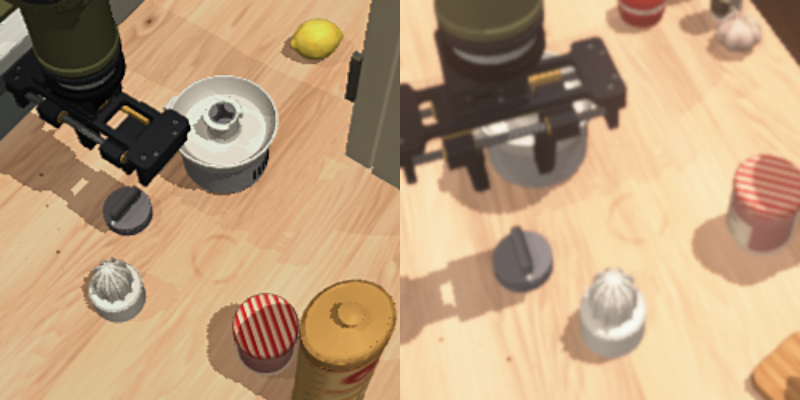

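The cap stands upright at (128,212), clear of the press and the cone. The hub is uncovered at (222,115). Before gripping the cone I'll take a wrist view of the hub.

Request:
{"method": "send_rows", "body": {
  "targets": [
    [[0.28,0.18,-0.18],[0,0,0]],
    [[0.28,0.18,-0.18],[0,0,0]],
    [[0.28,0.18,-0.18],[0,0,0]],
    [[0.28,0.18,-0.18],[0,0,0]],
    [[0.28,0.18,-0.18],[0,0,0]]
  ],
  "fingers": 0.9
}}

```text
clock: 11.05
tool_pos: [0.5096, -0.0044, 0.1952]
eef_rot: [0.706, 0.708, -0.005, -0.001]
contact_force: [-0.1, 0.4, -0.2]
opening: 0.901
finger_force: 0.0
```

Run:
```python
from plant import *; from h import *
import pickle
s=get_state(); show(s); w=wcam(s,snapshot("wrist")); pickle.dump(w,open("w2.pkl","wb"))
u,v=proj(w,[.511,.046,.11]); print(u,v)
x,y=int(u)-50,int(v)-50
print(x,y); c=cv2.resize(w["img"][y:y+100,x:x+100],(600,600),interpolation=2); cv2.imwrite("pics/w2.png",c)
```

```text
t 11.05 p [ 0.5096 -0.0044  0.1952] a 90.14 q [ 0.2   0.64 -0.45  1.94  0.44  0.67 -0.53] F [-0.06  0.37 -0.19] M [-0.086 -0.063  0.022] op 0.901 0.0
324.78755389626934 179.8184184014437
274 129
```

View pics/w2.png

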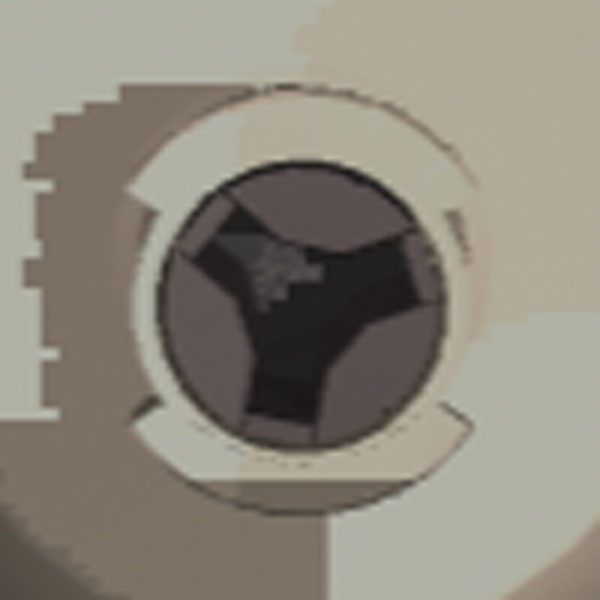

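The hub's centre is at about (324.7,180), so it is at (0.511,0.046). Its slots lie at about 18°, 138° and -102°. Now to the cone.

Run:
```python
from plant import *; from h import *; import pickle
w=pickle.load(open("w2.pkl","rb")); print(ray(w,324.7,180,.1085))
s=get_state(); mv(s,[.5203,-.1777,.12],90); mv(s,[.5203,-.1777,.043],90)
```

```text
[0.51094175 0.0456409  0.1085    ]
mv [-0.5771, 0.0355, 0.2538] [-0.0023, 0.0015, 0.0008] rows 3.0309718970270474 0.04846730699812589
mv [-0.5759, 0.0373, 0.5105] [-0.0023, 0.0015, 0.0008] rows 3.698235509966508 0.04846730699812589
```

Request:
{"method": "send_rows", "body": {
  "targets": [
    [[-0.2,0.012,0.05],[-0.002,0.0015,0]],
    [[-0.4,0.025,0.15],[-0.002,0.0015,0]],
    [[-0.55,0.035,0.2],[-0.002,0.0015,0]],
    [[-0.577,0.036,0.2],[-0.002,0.0015,0]],
    [[-0.577,0.036,0.25],[-0.002,0.0015,0]],
    [[-0.577,0.036,0.25],[-0.002,0.0015,0]]
  ]
}}

```text
clock: 11.85
tool_pos: [0.5214, -0.174, 0.1211]
eef_rot: [0.705, 0.71, 0.001, -0.001]
contact_force: [-0.6, 0.2, -0.1]
opening: 0.903
finger_force: 0.0
```

Run:
```python
from plant import *; from h import *
s=get_state(); show(s); mv(s,[.5203,-.1777,.043],90)
```

```text
t 11.85 p [ 0.5214 -0.174   0.1211] a 90.39 q [ 0.49  0.79 -0.42  1.89  0.55  0.58 -0.28] F [-0.64  0.23 -0.06] M [ 0.019 -0.123  0.032] op 0.903 0.0
mv [-0.013, -0.0036, 0.2602] [-0.0001, -0.0009, 0.0022] rows 1.2507792932787938 0.039761575206563864
```

Request:
{"method": "send_rows", "body": {
  "targets": [
    [[-0.013,-0.004,0.05],[0,0,0]],
    [[-0.013,-0.004,0.12],[0,0,0]],
    [[-0.013,-0.004,0.19],[0,0,0]],
    [[-0.013,-0.004,0.23],[0,0,0]],
    [[-0.013,-0.004,0.25],[0,0,0]],
    [[-0.013,-0.004,0.25],[0,0,0]]
  ]
}}

```text
clock: 12.6
tool_pos: [0.5211, -0.1797, 0.0469]
eef_rot: [0.705, 0.709, 0.001, 0.0]
contact_force: [0.0, -0.9, 0.2]
opening: 0.903
finger_force: 0.0
```

Run:
```python
from plant import *; from h import *
s=get_state(); show(s); mv(s,[.5203,-.1777,.043],90)
```

```text
t 12.6 p [ 0.5211 -0.1797  0.0469] a 90.26 q [ 0.43  0.91 -0.31  1.91  0.63  0.42 -0.35] F [ 0.04 -0.88  0.2 ] M [ 0.016 -0.097 -0.01 ] op 0.903 0.0
mv [0.0067, -0.0027, 0.0132] [0.0005, -0.0004, 0.0015] rows 0.07209107491592098 0.026692202368485636
```

Request:
{"method": "send_rows", "body": {
  "targets": [
    [[0.006,-0.003,0.009],[0,0,0]],
    [[0.006,-0.003,0.009],[0,0,0]],
    [[0.006,-0.003,0.009],[0,0,0]]
  ]
}}

```text
clock: 12.98
tool_pos: [0.5204, -0.1782, 0.0446]
eef_rot: [0.706, 0.709, 0.001, 0.0]
contact_force: [-0.9, -0.6, -0.5]
opening: 0.903
finger_force: 0.0
```

Request:
{"method": "send_rows", "body": {
  "targets": [
    [[0,0,0],[0,0,0]],
    [[0,0,0],[0,0,0]],
    [[0,0,0],[0,0,0]],
    [[0,0,0],[0,0,0]],
    [[0,0,0],[0,0,0]],
    [[0,0,0],[0,0,0]]
  ],
  "fingers": 0,
  "newtons": 35
}}

```text
clock: 13.72
tool_pos: [0.5201, -0.1781, 0.0443]
eef_rot: [0.706, 0.709, 0.001, 0.0]
contact_force: [-0.1, -0.7, 1.0]
opening: 0.488
finger_force: 35.0
```

Run:
```python
from plant import *; from h import *
s=get_state(); show(s)
```

```text
t 13.72 p [ 0.5201 -0.1781  0.0443] a 90.24 q [ 0.43  0.91 -0.31  1.92  0.64  0.41 -0.36] F [-0.08 -0.66  1.02] M [-0.074 -0.063 -0.039] op 0.488 35.0
```

Request:
{"method": "send_rows", "body": {
  "targets": [
    [[0,0,-0.1],[0,0,0]],
    [[0,0,-0.25],[0,0,0]],
    [[0,0,-0.4],[0,0,0]],
    [[0.1,0,-0.46],[0,0,0]],
    [[0.27,-0.01,-0.46],[0,0,0]],
    [[0.44,-0.02,-0.46],[0,0,0]],
    [[0.6,-0.025,-0.46],[0,0,0]],
    [[0.7,-0.03,-0.46],[0,0,0]],
    [[0.74,-0.03,-0.46],[0,0,0]],
    [[0.747,-0.03,-0.46],[0,0,0]],
    [[0.747,-0.03,-0.46],[0,0,0]]
  ]
}}

```text
clock: 15.1
tool_pos: [0.5101, 0.044, 0.1824]
eef_rot: [0.706, 0.708, 0.0, 0.0]
contact_force: [-0.1, -0.0, -2.2]
opening: 0.491
finger_force: 35.0
```

Run:
```python
from plant import *; from h import *
s=get_state(); show(s);mv(s,[.511,.0457,.155],90)
S=snapshot("scene")["img"]; D=snapshot("side")["img"]
cv2.imwrite("pics/m2.png",np.hstack([cv2.resize(S[130:330,180:380],(400,400)),cv2.resize(D[150:350,180:380],(400,400))]))
```

```text
t 15.1 p [0.5101 0.044  0.1824] a 90.11 q [ 0.1   0.65 -0.44  1.95  0.46  0.63 -0.64] F [-0.08 -0.03 -2.16] M [-0.131 -0.061  0.014] op 0.491 35.0
mv [0.0056, 0.003, 0.0912] [0.0004, 0.0001, 0.0006] rows 0.4387891959349738 0.012272064793169644
```

View pics/m2.png

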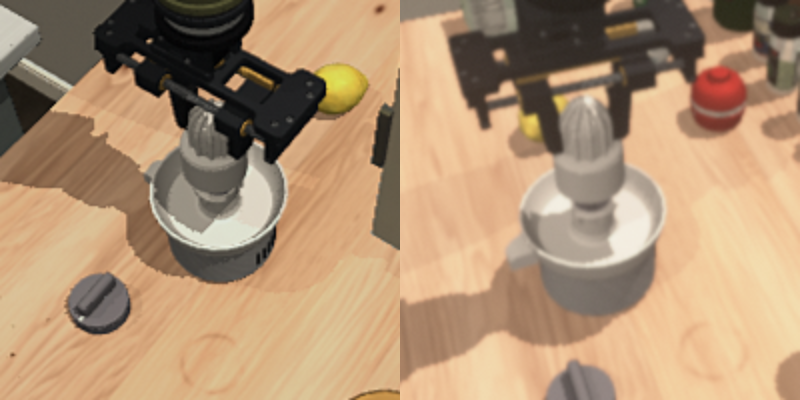

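The cone hangs upright in the grip, right above the chimney (at about (215,170) in the scene half). Now lowering it.

Request:
{"method": "send_rows", "body": {
  "targets": [
    [[0.0056,0.003,0.03],[0,0,0]],
    [[0.0056,0.003,0.06],[0,0,0]],
    [[0.0056,0.003,0.09],[0,0,0]],
    [[0.0056,0.003,0.09],[0,0,0]]
  ]
}}

```text
clock: 15.7
tool_pos: [0.5103, 0.0474, 0.1546]
eef_rot: [0.706, 0.709, 0.0, -0.0]
contact_force: [1.0, -0.1, -0.6]
opening: 0.49
finger_force: 35.0
```

Run:
```python
from plant import *; from h import *
s=get_state(); show(s);mv(s,[.511,.0457,.142],90)
```

```text
t 15.7 p [0.5103 0.0474 0.1546] a 90.26 q [ 0.07  0.7  -0.41  1.98  0.49  0.56 -0.67] F [ 0.96 -0.1  -0.62] M [-0.031 -0.054  0.035] op 0.49 35.0
mv [-0.0056, 0.0025, 0.042] [-0.0001, -0.0002, 0.0014] rows 0.20348797826326204 0.02417180473236236
```

Request:
{"method": "send_rows", "body": {
  "targets": [
    [[-0.0055,0.0025,0.0],[0,0,0]],
    [[-0.0055,0.0025,0.008],[0,0,0]],
    [[-0.0055,0.0025,0.016],[0,0,0]],
    [[-0.0055,0.0025,0.024],[0,0,0]],
    [[-0.0055,0.0025,0.032],[0,0,0]],
    [[-0.0055,0.0025,0.032],[0,0,0]]
  ]
}}

```text
clock: 16.45
tool_pos: [0.5116, 0.0458, 0.1458]
eef_rot: [0.706, 0.709, 0.001, 0.0]
contact_force: [0.3, 0.5, -1.3]
opening: 0.49
finger_force: 35.0
```

Run:
```python
from plant import *; from h import *
s=get_state(); show(s);mv(s,[.511,.0457,.142],90)
```

```text
t 16.45 p [0.5116 0.0458 0.1458] a 90.24 q [ 0.06  0.71 -0.39  1.98  0.5   0.54 -0.68] F [ 0.3   0.46 -1.26] M [-0.008 -0.091  0.008] op 0.49 35.0
mv [-0.0004, -0.002, 0.0125] [0.0004, -0.0003, 0.0013] rows 0.06094090364937739 0.02420446075444719
```

Request:
{"method": "send_rows", "body": {
  "targets": [
    [[0,0,0.005],[0,0,0]],
    [[0,0,0.01],[0,0,0]],
    [[0,0,0.012],[0,0,0]],
    [[0,0,0.012],[0,0,0]]
  ]
}}

```text
clock: 16.95
tool_pos: [0.5118, 0.0459, 0.1426]
eef_rot: [0.706, 0.709, 0.001, 0.0]
contact_force: [-0.2, 0.3, 2.7]
opening: 0.491
finger_force: 35.0
```

Run:
```python
from plant import *; from h import *
s=get_state(); show(s)
```

```text
t 16.95 p [0.5118 0.0459 0.1426] a 90.24 q [ 0.06  0.72 -0.39  1.98  0.51  0.53 -0.68] F [-0.18  0.3   2.67] M [-0.15   0.118  0.003] op 0.491 35.0
```

Request:
{"method": "send_rows", "body": {
  "targets": [
    [[0,0,0.005],[0,0,-0.03]],
    [[0,0,0.005],[0,0,-0.065]],
    [[0,0,0.005],[0,0,-0.1]],
    [[0,0,0.005],[0,0,-0.135]],
    [[0,0,0.005],[0,0,-0.17]]
  ]
}}

```text
clock: 17.58
tool_pos: [0.5112, 0.0452, 0.1411]
eef_rot: [0.492, 0.87, 0.0, 0.0]
contact_force: [-2.1, -0.8, 4.1]
opening: 0.487
finger_force: 35.0
```

Run:
```python
from plant import *; from h import *
s=get_state(); show(s)
```

```text
t 17.57 p [0.5112 0.0452 0.1411] a 121.02 q [ 0.15  0.74 -0.54  1.98  0.66  0.6  -0.3 ] F [-2.15 -0.76  4.06] M [-0.28   0.396  0.01 ] op 0.487 35.0
```

Request:
{"method": "send_rows", "body": {
  "targets": [
    [[0,0,0.002],[0,0,-0.035]],
    [[0,0,0.002],[0,0,-0.07]],
    [[0,0,0.002],[0,0,-0.105]],
    [[0,0,0.002],[0,0,-0.14]],
    [[0,0,0.002],[0,0,-0.175]]
  ]
}}

```text
clock: 18.2
tool_pos: [0.5112, 0.0455, 0.1406]
eef_rot: [0.237, 0.971, 0.0, 0.0]
contact_force: [-2.6, -1.1, 4.3]
opening: 0.493
finger_force: 35.0
```

Run:
```python
from plant import *; from h import *
s=get_state(); show(s)
```

```text
t 18.2 p [0.5112 0.0455 0.1406] a 152.53 q [ 0.23  0.78 -0.69  1.98  0.79  0.68  0.12] F [-2.64 -1.09  4.34] M [-0.161  0.356 -0.093] op 0.493 35.0
```

Request:
{"method": "send_rows", "body": {
  "targets": [
    [[0,0,0.004],[0,0,0.01]],
    [[0,0,0.008],[0,0,0.02]],
    [[0,0,0.012],[0,0,0.03]],
    [[0,0,0.012],[0,0,0.03]]
  ]
}}

```text
clock: 18.7
tool_pos: [0.5116, 0.0462, 0.1374]
eef_rot: [0.284, 0.959, 0.001, 0.001]
contact_force: [-2.2, -0.6, 8.8]
opening: 0.49
finger_force: 35.0
```

Run:
```python
from plant import *; from h import *
s=get_state(); show(s)
```

```text
t 18.7 p [0.5116 0.0462 0.1374] a 146.94 q [ 0.21  0.78 -0.66  1.98  0.78  0.65  0.04] F [-2.18 -0.6   8.75] M [-0.015  0.469  0.033] op 0.49 35.0
```

Request:
{"method": "send_rows", "body": {
  "targets": [
    [[0,0,-0.008],[0,0,0]],
    [[0,0,-0.008],[0,0,-0.01]],
    [[0,0,-0.008],[0,0,-0.02]],
    [[0,0,-0.008],[0,0,-0.03]],
    [[0,0,-0.008],[0,0,-0.04]],
    [[0,0,-0.008],[0,0,-0.04]]
  ]
}}

```text
clock: 19.45
tool_pos: [0.5115, 0.0459, 0.1395]
eef_rot: [0.224, 0.975, 0.001, 0.001]
contact_force: [-1.7, -0.1, 7.0]
opening: 0.492
finger_force: 35.0
```

Run:
```python
from plant import *; from h import *
s=get_state(); show(s)
```

```text
t 19.45 p [0.5115 0.0459 0.1395] a 154.15 q [ 0.23  0.78 -0.69  1.98  0.8   0.68  0.14] F [-1.67 -0.12  6.95] M [-0.026  0.343  0.002] op 0.492 35.0
```

Request:
{"method": "send_rows", "body": {
  "targets": [
    [[0,0,-0.002],[0,0,-0.03]],
    [[0,0,-0.002],[0,0,-0.06]],
    [[0,0,-0.002],[0,0,-0.09]],
    [[0,0,-0.002],[0,0,-0.12]]
  ]
}}

```text
clock: 19.95
tool_pos: [0.5114, 0.0456, 0.1401]
eef_rot: [0.036, 0.999, 0.0, 0.001]
contact_force: [-1.8, -0.4, 5.5]
opening: 0.495
finger_force: 35.0
```

Run:
```python
from plant import *; from h import *
s=get_state(); show(s)
```

```text
t 19.95 p [0.5114 0.0456 0.1401] a 175.9 q [ 0.29  0.81 -0.79  1.97  0.87  0.74  0.45] F [-1.77 -0.43  5.51] M [-0.171  0.331 -0.055] op 0.495 35.0
```

Request:
{"method": "send_rows", "body": {
  "targets": [
    [[0,0,0],[0,0,-0.03]],
    [[0,0,0],[0,0,-0.06]],
    [[0,0,0],[0,0,-0.09]],
    [[0,0,0],[0,0,-0.12]]
  ]
}}

```text
clock: 20.45
tool_pos: [0.5114, 0.0451, 0.14]
eef_rot: [-0.152, 0.988, -0.0, 0.001]
contact_force: [-2.0, -2.0, 6.4]
opening: 0.488
finger_force: 35.0
```

Run:
```python
from plant import *; from h import *
s=get_state(); show(s)
```

```text
t 20.45 p [0.5114 0.0451 0.14  ] a -162.52 q [ 0.33  0.84 -0.88  1.97  0.94  0.8   0.77] F [-1.99 -2.02  6.36] M [-0.358  0.268  0.004] op 0.488 35.0
```

Request:
{"method": "send_rows", "body": {
  "targets": [
    [[0,0,0],[0,0,-0.03]],
    [[0,0,0],[0,0,-0.06]],
    [[0,0,0],[0,0,-0.09]]
  ]
}}

```text
clock: 20.82
tool_pos: [0.5117, 0.0448, 0.14]
eef_rot: [-0.29, 0.957, -0.001, 0.001]
contact_force: [-1.5, -2.3, 5.8]
opening: 0.489
finger_force: 35.0
```

Run:
```python
from plant import *; from h import *
s=get_state(); show(s)
```

```text
t 20.82 p [0.5117 0.0448 0.14  ] a -146.33 q [ 0.36  0.87 -0.95  1.97  0.98  0.85  1.02] F [-1.54 -2.3   5.78] M [-0.425  0.198 -0.03 ] op 0.489 35.0
```

Request:
{"method": "send_rows", "body": {
  "targets": [
    [[0.002,0,0],[0,0,-0.02]],
    [[0.002,0,0],[0,0,-0.04]],
    [[0.002,0,0],[0,0,-0.06]],
    [[0.002,0,0],[0,0,-0.08]],
    [[0.002,0,0],[0,0,-0.1]],
    [[0.002,0,0],[0,0,-0.1]]
  ]
}}

```text
clock: 21.58
tool_pos: [0.5117, 0.0445, 0.14]
eef_rot: [-0.434, 0.901, -0.001, 0.001]
contact_force: [-1.1, -3.1, 5.1]
opening: 0.489
finger_force: 35.0
```

Run:
```python
from plant import *; from h import *
import pickle
s=get_state(); show(s)
w=snapshot("wrist")["img"]; S=snapshot("scene")["img"]; D=snapshot("side")["img"]
c=lambda im:cv2.resize(im,(400,400),interpolation=2)
cv2.imwrite("pics/m3.png",cv2.resize(np.vstack([np.hstack([c(w[240:480,200:440]),c(S[180:260,250:330])]),np.hstack([c(D[190:310,220:340]),c(w[0:480,80:560])])]),(600,600)))
```

```text
t 21.57 p [0.5117 0.0445 0.14  ] a -128.5 q [ 0.39  0.9  -1.01  1.97  1.01  0.9   1.29] F [-1.08 -3.14  5.06] M [-0.411  0.011 -0.064] op 0.489 35.0
```

View pics/m3.png

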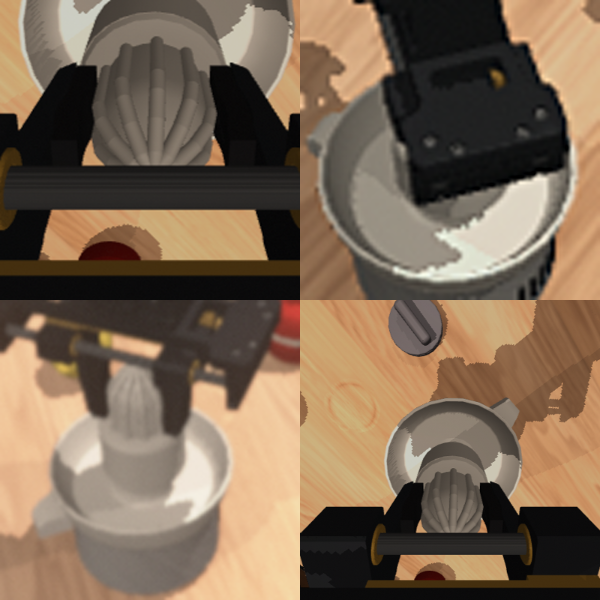

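The cone is still held upright between the fingers and the skirt is over the chimney. There is side force, so the shaft is rubbing the bore. I'll unload it, centre it by force and search again.

Request:
{"method": "send_rows", "body": {
  "targets": [
    [[0,0,-0.015],[0,0,0]],
    [[0,0,-0.015],[0,0,0]],
    [[0,0,-0.015],[0,0,0]]
  ]
}}

```text
clock: 22.1
tool_pos: [0.5108, 0.045, 0.1439]
eef_rot: [-0.435, 0.901, -0.0, 0.0]
contact_force: [-0.2, -2.2, 0.0]
opening: 0.492
finger_force: 35.0
```

Run:
```python
from plant import *; from h import *
s=get_state(); show(s); mv(s,[.5113,.0434,s["tool_pos"][2]],-128.5)
```

```text
t 22.1 p [0.5108 0.045  0.1439] a -128.47 q [ 0.39  0.89 -1.02  1.97  1.    0.9   1.3 ] F [-0.23 -2.16  0.01] M [-0.364 -0.014 -0.058] op 0.492 35.0
mv [0.0033, -0.0046, 0.0] [-0.0001, 0.0002, 0.0002] rows 0.026986663908980836 0.005004449891185863
```

Request:
{"method": "send_rows", "body": {
  "targets": [
    [[0.0015,-0.0012,0],[0,0,0]],
    [[0.003,-0.0024,0],[0,0,0]],
    [[0.003,-0.0024,0],[0,0,0]]
  ]
}}

```text
clock: 22.48
tool_pos: [0.511, 0.0445, 0.144]
eef_rot: [-0.435, 0.901, 0.0, 0.001]
contact_force: [-1.2, -1.0, -0.8]
opening: 0.49
finger_force: 35.0
```

Request:
{"method": "send_rows", "body": {
  "targets": [
    [[0.0015,-0.0012,0],[0,0,0]],
    [[0.003,-0.0024,0],[0,0,0]],
    [[0.003,-0.0024,0],[0,0,0]]
  ]
}}

```text
clock: 22.85
tool_pos: [0.5114, 0.0436, 0.1442]
eef_rot: [-0.435, 0.901, 0.0, 0.001]
contact_force: [-1.2, 0.1, -1.5]
opening: 0.495
finger_force: 35.0
```

Request:
{"method": "send_rows", "body": {
  "targets": [
    [[0.0015,-0.0012,0],[0,0,0]],
    [[0.003,-0.0024,0],[0,0,0]],
    [[0.003,-0.0024,0],[0,0,0]]
  ]
}}

```text
clock: 23.22
tool_pos: [0.5112, 0.0424, 0.1442]
eef_rot: [-0.435, 0.901, 0.0, 0.001]
contact_force: [-0.4, 1.6, -1.0]
opening: 0.487
finger_force: 35.0
```

Request:
{"method": "send_rows", "body": {
  "targets": [
    [[-0.003,0.0021,0.006],[0,0,0]],
    [[-0.003,0.0026,0.0105],[0,0,0.03]],
    [[-0.003,0.003,0.0105],[0,0,0.06]],
    [[-0.0032,0.0035,0.0105],[0,0,0.09]],
    [[-0.0034,0.004,0.0105],[0,0,0.12]],
    [[-0.0034,0.004,0.0105],[0,0,0.12]]
  ]
}}

```text
clock: 23.98
tool_pos: [0.5112, 0.0442, 0.1416]
eef_rot: [-0.259, 0.966, 0.0, 0.002]
contact_force: [-2.2, 1.6, 3.2]
opening: 0.493
finger_force: 35.0
```

```bash
cat >> h.py <<'E'
def nxt(st,da,z,h=(.5122,.0447),d=.0015):
    A=R.from_quat(st["eef_rot"]).as_matrix(); a=np.degrees(np.arctan2(A[1,0],A[0,0])); show(st)
    r=np.radians(a); print("err mm",((st["tool_pos"][:2]-(np.array(h)+d*np.array([np.cos(r),np.sin(r)])))*1e3).round(2))
    b=np.radians(a+da); mv(st,[h[0]+d*np.cos(b),h[1]+d*np.sin(b),z],a+da)
E
python3 - <<'E'
from plant import *; from h import *
nxt(get_state(),-22,.1405)
E
```

```text
t 23.98 p [0.5112 0.0442 0.1416] a -149.97 q [ 0.36  0.86 -0.94  1.97  0.97  0.84  0.96] F [-2.16  1.58  3.19] M [0.346 0.218 0.027] op 0.493 35.0
err mm [0.31 0.28]
mv [0.001, 0.0016, 0.0036] [0.0002, 0.001, 0.1222] rows 0.01938556137128195 2.056142850930232
```

Request:
{"method": "send_rows", "body": {
  "targets": [
    [[0.0024,0.001,0.001],[0,0,0.025]],
    [[0.0024,0.0014,0.001],[0,0,0.05]],
    [[0.0024,0.0018,0.001],[0,0,0.075]],
    [[0.0024,0.0022,0.001],[0,0,0.1]],
    [[0.0024,0.0024,0.001],[0,0,0.122]]
  ]
}}

```text
clock: 24.6
tool_pos: [0.5107, 0.0447, 0.1412]
eef_rot: [-0.07, 0.998, 0.001, 0.002]
contact_force: [-1.3, 1.1, 3.9]
opening: 0.49
finger_force: 35.0
```

Run:
```python
from plant import *; from h import *
nxt(get_state(),-22,.1405,h=(.5117,.0447))
```

```text
t 24.6 p [0.5107 0.0447 0.1412] a -172.01 q [ 0.32  0.83 -0.85  1.98  0.91  0.77  0.63] F [-1.32  1.07  3.93] M [0.409 0.019 0.018] op 0.49 35.0
err mm [0.46 0.25]
mv [0.0013, 0.0013, 0.0024] [0.0008, 0.0011, 0.1222] rows 0.014302934035458478 2.056216776518663
```

Request:
{"method": "send_rows", "body": {
  "targets": [
    [[0.0013,0.0003,0.001],[0,0,0.025]],
    [[0.0013,0.0006,0.001],[0,0,0.05]],
    [[0.0013,0.0009,0.001],[0,0,0.075]],
    [[0.0013,0.0012,0.001],[0,0,0.1]],
    [[0.0013,0.0013,0.001],[0,0,0.122]]
  ]
}}

```text
clock: 25.22
tool_pos: [0.5103, 0.0448, 0.1409]
eef_rot: [0.122, 0.993, 0.001, 0.002]
contact_force: [-0.6, 0.6, 4.0]
opening: 0.495
finger_force: 35.0
```

Run:
```python
from plant import *; from h import *
nxt(get_state(),-22,.1405,h=(.5117,.0447))
```

```text
t 25.23 p [0.5103 0.0448 0.1409] a 166.03 q [ 0.27  0.8  -0.75  1.98  0.85  0.71  0.31] F [-0.63  0.6   3.96] M [0.27  0.058 0.026] op 0.495 35.0
err mm [ 0.01 -0.24]
mv [-0.0001, 0.0026, 0.0014] [0.001, 0.0007, 0.1222] rows 0.014221239107160642 2.0562000850300537
```

Request:
{"method": "send_rows", "body": {
  "targets": [
    [[0,0.001,0.001],[0,0,0.02]],
    [[0,0.0014,0.001],[0,0,0.04]],
    [[0,0.0018,0.001],[0,0,0.06]],
    [[0,0.0022,0.001],[0,0,0.08]],
    [[0,0.0024,0.001],[0,0,0.1]]
  ]
}}

```text
clock: 25.85
tool_pos: [0.5105, 0.0453, 0.1406]
eef_rot: [0.275, 0.961, 0.001, 0.001]
contact_force: [-0.8, -0.1, 4.5]
opening: 0.491
finger_force: 35.0
```

Run:
```python
from plant import *; from h import *
nxt(get_state(),-18,.1405,h=(.5117,.0447))
```

```text
t 25.85 p [0.5105 0.0453 0.1406] a 148.04 q [ 0.22  0.77 -0.67  1.98  0.79  0.66  0.05] F [-0.81 -0.08  4.55] M [ 0.21  -0.026 -0.005] op 0.491 35.0
err mm [ 0.09 -0.18]
mv [0.0003, 0.0019, 0.0004] [0.0011, 0.0005, 0.1] rows 0.00941013180157685 1.6823851292876244
```

Request:
{"method": "send_rows", "body": {
  "targets": [
    [[0,0.0005,0],[0,0,0.025]],
    [[0,0.001,0],[0,0,0.05]],
    [[0.0003,0.0014,0],[0,0,0.075]],
    [[0.0003,0.0017,0],[0,0,0.1]],
    [[0.0003,0.002,0],[0,0,0.122]]
  ]
}}

```text
clock: 26.48
tool_pos: [0.5109, 0.046, 0.1407]
eef_rot: [0.453, 0.891, 0.002, 0.001]
contact_force: [-0.1, 0.8, 4.8]
opening: 0.494
finger_force: 35.0
```

Run:
```python
from plant import *; from h import *
nxt(get_state(),-22,.1405,h=(.5117,.0447))
```

```text
t 26.48 p [0.5109 0.046  0.1407] a 126.08 q [ 0.17  0.75 -0.57  1.98  0.7   0.61 -0.25] F [-0.12  0.82  4.8 ] M [ 0.192 -0.086  0.034] op 0.494 35.0
err mm [0.13 0.08]
mv [-0.0003, 0.0014, 0.0006] [0.0014, 0.0, 0.1222] rows 0.0072416573046179405 2.0562068110288862
```

Request:
{"method": "send_rows", "body": {
  "targets": [
    [[0,0.0003,0],[0,0,0.025]],
    [[0,0.0006,0],[0,0,0.05]],
    [[-0.0003,0.001,0],[0,0,0.075]],
    [[-0.0003,0.0012,0],[0,0,0.1]],
    [[-0.0003,0.0014,0],[0,0,0.122]]
  ]
}}

```text
clock: 27.1
tool_pos: [0.5102, 0.046, 0.1401]
eef_rot: [0.615, 0.789, 0.001, 0.0]
contact_force: [-0.2, 1.8, 2.2]
opening: 0.494
finger_force: 35.0
```

Run:
```python
from plant import *; from h import *
nxt(get_state(),-22,.1405,h=(.5117,.0447))
```

```text
t 27.1 p [0.5102 0.046  0.1401] a 104.15 q [ 0.1   0.73 -0.46  1.99  0.6   0.56 -0.53] F [-0.24  1.78  2.19] M [0.308 0.195 0.067] op 0.494 35.0
err mm [-1.18 -0.15]
mv [-0.0008, 0.0058, -0.0014] [0.0004, -0.0004, 0.1222] rows 0.028963151290673023 2.056093281929431
```

Request:
{"method": "send_rows", "body": {
  "targets": [
    [[0,0.001,0.003],[0,0,-0.01]],
    [[0,0.002,0.007],[0,0,-0.015]],
    [[0,0.002,0.01],[0,0,-0.015]],
    [[0,0.002,0.01],[0,0,-0.015]]
  ]
}}

```text
clock: 27.6
tool_pos: [0.5106, 0.0457, 0.1369]
eef_rot: [0.596, 0.803, 0.001, 0.0]
contact_force: [-2.6, 1.7, -1.0]
opening: 0.49
finger_force: 35.0
```

Run:
```python
from plant import *; from h import *
nxt(get_state(),0,.1405,h=(.5117,.0447))
```

```text
t 27.6 p [0.5106 0.0457 0.1369] a 106.83 q [ 0.11  0.74 -0.47  1.99  0.61  0.56 -0.5 ] F [-2.55  1.72 -1.01] M [0.32  0.376 0.043] op 0.49 35.0
err mm [-0.71 -0.39]
mv [0.0006, 0.0026, -0.0121] [0.0004, -0.0003, -0.0] rows 0.05958440601349794 0.007499102821407627
```

Request:
{"method": "send_rows", "body": {
  "targets": [
    [[0.0009,-0.0008,0.004],[0,0,0]],
    [[0.0009,-0.0008,0.008],[0,0,0]],
    [[0.0009,-0.0008,0.012],[0,0,0]],
    [[0.0009,-0.0008,0.016],[0,0,0]],
    [[0.0009,-0.0008,0.02],[0,0,0]],
    [[0.0009,-0.0008,0.024],[0,0,0]],
    [[0.0009,-0.0008,0.024],[0,0,0]]
  ]
}}

```text
clock: 28.48
tool_pos: [0.5104, 0.046, 0.1297]
eef_rot: [0.596, 0.803, 0.001, 0.0]
contact_force: [-2.7, 1.3, 0.3]
opening: 0.488
finger_force: 35.0
```

Run:
```python
from plant import *; from h import *
nxt(get_state(),0,.1243,h=(.5117,.0447))
```

```text
t 28.48 p [0.5104 0.046  0.1297] a 106.8 q [ 0.1   0.75 -0.46  1.99  0.63  0.54 -0.51] F [-2.7   1.27  0.35] M [0.225 0.598 0.054] op 0.488 35.0
err mm [-0.87 -0.18]
mv [-0.0003, 0.0029, 0.0181] [0.0004, -0.0002, -0.0] rows 0.08779984470697721 0.00822747343305771
```

Request:
{"method": "send_rows", "body": {
  "targets": [
    [[0,0,0.004],[0,0,0]],
    [[0,0,0.008],[0,0,0]],
    [[0,0,0.012],[0,0,0]],
    [[0,0,0.016],[0,0,0]],
    [[0,0,0.019],[0,0,0]],
    [[0,0,0.019],[0,0,0]],
    [[0,0,0.019],[0,0,0]]
  ]
}}

```text
clock: 29.35
tool_pos: [0.5105, 0.046, 0.1246]
eef_rot: [0.596, 0.803, 0.001, 0.0]
contact_force: [-3.7, 0.5, 7.6]
opening: 0.489
finger_force: 35.0
```

Run:
```python
from plant import *; from h import *
nxt(get_state(),0,.1240,h=(.5117,.0447))
```

```text
t 29.35 p [0.5105 0.046  0.1246] a 106.8 q [ 0.09  0.76 -0.45  2.    0.64  0.53 -0.52] F [-3.68  0.5   7.57] M [0.057 0.991 0.095] op 0.489 35.0
err mm [-0.73 -0.16]
mv [-0.0002, 0.0025, 0.0019] [0.0006, -0.0001, -0.0] rows 0.01495581761857747 0.010347961717758997
```

Request:
{"method": "send_rows", "body": {
  "targets": [
    [[0,0,0.002],[0,0,0]],
    [[0,0,0.004],[0,0,0]],
    [[0,0,0.004],[0,0,0]],
    [[0,0,0.004],[0,0,0]],
    [[0,0,0.004],[0,0,0]]
  ]
}}

```text
clock: 29.98
tool_pos: [0.5105, 0.046, 0.1235]
eef_rot: [0.596, 0.803, 0.001, 0.001]
contact_force: [-4.9, 0.5, 9.1]
opening: 0.486
finger_force: 35.0
```

Run:
```python
from plant import *; from h import *
nxt(get_state(),0,.1240,h=(.5117,.0447))
```

```text
t 29.98 p [0.5105 0.046  0.1235] a 106.81 q [ 0.09  0.76 -0.45  2.    0.64  0.52 -0.52] F [-4.92  0.52  9.11] M [0.015 0.977 0.08 ] op 0.486 35.0
err mm [-0.76 -0.15]
mv [-0.0002, 0.0026, -0.0017] [0.0006, -0.0, -0.0] rows 0.01490235053980083 0.0106741194522395
```

Run:
```python
from plant import *
print(finish_job())
```

```text
the job is handed in; nothing more can be done
None
```

I handed the job in at about 30 s with the cone keyed into the hub and still held pressed down. By my force and height readings the hub is about 5 mm down (3.5 mm closes the switch), the cap stands upright beside the press, and the lemon, mug and jar were left alone.

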